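# Load the two-station static-loading stand for pile fabric

### The arm

A 6-joint arm with a two-finger parallel gripper is mounted at the origin on a cart in front of the work surface, level with it; the furniture and walls round the work are solid. World frame = base frame: x ahead of the robot, y to its left, z up, the work surface at z = 0. Lengths are in mm, angles in degrees, forces in N, time in s.
With the tool pointing down it reaches from about 350 to 875 mm from the base axis. Payload 15.5 kg.
Tool frame: the origin (TCP) lies midway between the tips of the shut fingers; the grasp point (between the pads) lies 19 mm behind it; z points along the fingers, y is the line along which they close (so a half turn about z gives the same grasp; the last joint's range is limited). The gripper opens to 85 mm and grips with 20 to 120 N. Pads are 22 mm wide; open, the fingers measure 114 mm over their backs; the gripper's body (76 mm by 85 mm) begins 54 mm behind the grasp point. The pads swing forward as they close: fully open they stand 13 mm farther back than shut.
Start: joints at [-73.081, 28.281, 77.091, -0, 74.628, -5.472], TCP at [238.081, -577.879, 231.277] pointing down, gripper open.
Joint ranges: [-166.48, 166.48], [-47.26, 123.95], [12.59, 153.08], [-70.14, 250.14], [6.76, 159.57], [-176.63, 176.63]. Speed limits (degrees/s): [108.29, 108.29, 147.25, 172.46, 172.46, 172.46].

### API

Orientations are given as [roll, pitch, yaw] about the fixed x, y, z axes, in that order (R = Rz(yaw) Ry(pitch) Rx(roll)).
In Python, from plant import env, monitor, vision gives the robot as it stands. Calls block until the motion is done:
- env.goto(position, orientation): joint-space move of the TCP to a pose.
- env.movel(position, rot=None, vel=150, until_force=None): straight line of the TCP; rot=None keeps the orientation; vel is the mean speed in mm/s. With until_force (N) it stops when the force on the tool has changed by that much, and returns True; else False.
- env.movej(angles): joint-space move.
- env.gripper_to(opening, grasp_force=None): opening from 0.0 (shut) to 1.0 (fully open); grasp_force is the grip in N (None keeps the last); returns when the fingers have stopped.
- env.hold(seconds).
- env.ik(position, orientation): joint angles nearest the present ones, or None.
- monitor.sense(): the state.
- vision.capture(name): name is "scene" or "top"; returns (picture, depth): 420x560x3 uint8, red, green, blue; 420x560 float32, mm along the optical axis (not along the pixel's ray), 0 where there is no reading.
- vision.get_calibration(name): a dict with "intrinsics" (3x3 intrinsics, pixels), "rvec" (rotation vector, rad) and "tvec" (3), from world to camera coordinates, as OpenCV has them. Camera axes: x right, y down, z forward; pixel columns grow to the right and rows downward; lengths in mm; the calibration is good to about 2 mm. A picture is of the moment at which its call begins. get_calibration takes no time and is no camera call.
A pose or a line that the arm cannot do raises env.PlanningError and nothing moves.
- env.close_job(): hands the job in; it is judged then, once.
The state is a dict: "time": time; "qpos": joint angles; "qvel": joint speeds; "joint_torque": joint torques, N m; "ee_pos": TCP position; "eef_rot": TCP orientation; "contact_force": force on the tool from outside, world axes, zero at the start; "torque": the same for the moment, N m; "opening": opening from 0.0 (shut) to 1.0 (fully open); "grasp_force": force on a finger pad.
Only numpy, scipy, OpenCV 4.12 (cv2) and the standard library are available. Lean on these libraries where they do the work, as an engineer would, in place of code of your own. Each camera call takes 0.05 s, during which the arm holds its last target. There are 200 camera calls.

### The job

Set up the static-loading stand: seat one of the two steel specimen holders, fabric face up, in the well of each round table, then stand the large loading weight centred on the holder of the red-ringed table and the small weight centred on the holder of the blue-ringed one, setting the weights down gently. Set the shallow white dish with the unloaded control disc on the round black pad between the two tables, and leave the tweezers and the amber bottle where they are.

Things in the scene. Friction and masses are not known exactly. Their poses are not given: they have to be found in the camera images.
- stand: fixed grey base plate, 98 x 308 mm, 10 mm thick, aluminium strip along its front edge. Origin: centre of its underside, on the worktop; x from front edge to back, y along its length (about to the robot's left). A round black pad, 88 mm across, its top 12 mm above the worktop, lies in the middle over the origin. Round tables 105 mm either side (+y, -y), in either order.
- table_red: fixed round table on the stand, 92 mm across, with a red clamp ring. Origin: centre of its underside, on the plate (10 mm above the worktop). The well inside the ring is 66 mm across; its grey felt floor is 8 mm above the origin, the rim 13 mm above it (23 mm above the worktop).
- table_blue: the same round table with a blue clamp ring; origin and sizes as for the red one.
- holder_a: specimen holder: steel disc with a knurled ring and a pale fabric face on top, 53 mm across and 18 mm tall to the fabric, 0.19 kg. Starts lying flat on the worktop, fabric up. Origin: centre of its underside, z up. Grasp across the 53 mm ring; the two holders are interchangeable.
- holder_b: the second specimen holder, the same as the first.
- weight_large: large loading weight: steel cylinder 45 mm across with a knob on top, 46 mm tall in all, 0.4 kg (the fuller of the two weights). Origin: centre of its flat underside, z up. Grasp the cylinder across 45 mm, near its foot: above 27 mm it narrows.
- weight_small: small loading weight of the same form, 39 mm across, 34 mm tall, 0.2 kg. Origin: centre of its flat underside, z up. Grasp the cylinder across 39 mm, near its foot: above 20 mm it narrows.
- dish: shallow open round dish, its floor white (the cut disc kept unloaded as the control), 69 mm across, 14 mm tall, 0.035 kg. Origin: centre of its underside, z up. Grasp across 68 mm.
- tweezers: pointed steel tweezers lying flat, 120 x 12 x 8 mm: leave them alone. Origin: the middle of their underside; y runs along them.
- amber_bottle: small amber bottle with a black cap, 30 mm across, 66 mm tall, standing among the things: leave it alone. Origin: centre of its underside. Beware of the furniture behind the work: a printer 0.18 m tall from x = 0.63 back, y = -0.20 to 0.24, and a computer 0.14 m tall from x = 0.53 back, y below -0.24.
There are look-alikes about, which are no part of the job. Leave any pink look-alike of the weight_small alone.

How it is judged (in metres and radians):
At the end, for the whole second after the job is handed in: Holders flat on the felt within 9 mm of the table centres; large weight upright on the holder at red, small one at blue, within 10 mm of the holder centre; dish flat on the pad within 12 mm of the stand centre; all released, at rest (((horizontal distance between holder_a and table_red below 0.009 m and z of holder_a in the frame of table_red between 0.005 and 0.0105 m and angle between each of holder_a, holder_b's own z axis and vertical below 0.06 rad and horizontal distance between holder_b and table_blue below 0.009 m and z of holder_b in the frame of table_blue between 0.005 and 0.0105 m and horizontal distance between weight_large and holder_a below 0.01 m and z of weight_large in the frame of holder_a between 0.015 and 0.021 m and angle between each of weight_large, weight_small's own z axis and vertical below 0.08 rad and horizontal distance between weight_small and holder_b below 0.01 m and z of weight_small in the frame of holder_b between 0.015 and 0.021 m) or (horizontal distance between holder_b and table_red below 0.009 m and z of holder_b in the frame of table_red between 0.005 and 0.0105 m and angle between each of holder_b, holder_a's own z axis and vertical below 0.06 rad and horizontal distance between holder_a and table_blue below 0.009 m and z of holder_a in the frame of table_blue between 0.005 and 0.0105 m and horizontal distance between weight_large and holder_b below 0.01 m and z of weight_large in the frame of holder_b between 0.015 and 0.021 m and angle between each of weight_large, weight_small's own z axis and vertical below 0.08 rad and horizontal distance between weight_small and holder_a below 0.01 m and z of weight_small in the frame of holder_a between 0.015 and 0.021 m)) and horizontal distance between dish and stand below 0.012 m and z of dish in the frame of stand between 0.0095 and 0.0145 m and angle between dish's own z axis and vertical below 0.06 rad and linear speed of each of holder_a, holder_b, weight_large, weight_small, dish below 0.02 m/s); the robot touches nothing.
It fails at once if the tweezers or the amber bottle are moved more than 20 mm, or the bottle is knocked over (distance of any of tweezers, amber_bottle from where it was at the start of the episode above 0.02 m or angle between amber_bottle's own z axis and vertical above 0.4 rad).
It fails at once if a weight is dropped or driven hard (over 80 N) onto a holder (contact force between any of weight_large, weight_small and holder_a above 80 N or contact force between any of weight_large, weight_small and holder_b above 80 N).
It also fails if it takes over 144 s, if anything falls off the work surface, if the arm or the gripper's body presses on something with over 40 N, if the wrist force passes 120 N, or if a joint passes its speed limit or range.

## Working session

There is one attempt and no reset: what is moved stays moved. The work goes in short steps, each a Python script; the robot and the scene stay as the last script left them, time stands still between calls to the robot, and variables do not carry over. Pictures are saved under pics/ and viewed, at most 14 in all, crops included, and the job is handed in when it is done.

```bash
mkdir -p pics; ls; cat > h.py <<'E'
import numpy as np, cv2
from plant import env, monitor, vision
def cal(n):
    c=vision.get_calibration(n); K=np.array(c["intrinsics"],float)
    R=cv2.Rodrigues(np.array(c["rvec"],float))[0]; t=np.array(c["tvec"],float).ravel()
    return K,R,t
def onplane(n,uv,z):
    K,R,t=cal(n); d=R.T@np.linalg.inv(K)@np.array([uv[0],uv[1],1.]); o=-R.T@t
    return o+d*(z-o[2])/d[2]
def cloud(n,dep):
    K,R,t=cal(n); v,u=np.mgrid[:dep.shape[0],:dep.shape[1]]
    p=np.stack([u,v,np.ones_like(u)],-1).reshape(-1,3)@np.linalg.inv(K).T*dep.reshape(-1,1)
    return ((p-t)@R).reshape(*dep.shape,3)
def proj(n,p):
    K,R,t=cal(n); q=K@(R@np.array(p,float)+t); return q[:2]/q[2]
E
python3 - <<'E'
from h import *
for n in("scene","top"):
    im,d=vision.capture(n); cv2.imwrite(f"pics/{n}0.png",im[:,:,::-1]); np.savez(f"{n}0.npz",im=im,d=d)
    K,R,t=cal(n); print(n,K[0,0],-R.T@t,R[2])
print({k:v for k,v in monitor.sense().items()})
E
```

```text
pics
scene 439.9899370364756 [ -16.51289084 -838.13384959  549.28813595] [ 0.48615078  0.74556287 -0.45584364]
top 536.9069185455422 [ 266.72440595   29.99595578 1509.49985005] [ 0.19852628 -0.00970121 -0.98004755]
{'time': 0.1, 'qpos': array([-7.30790416e+01,  2.83114912e+01,  7.71243997e+01,  1.30840583e-03,
        7.46281361e+01, -5.47201745e+00]), 'qvel': array([-0.08361814, -0.0097881 , -0.09708169, -0.01832038, -0.05118035,
       -0.07447771]), 'joint_torque': array([ 3.33191019e-03, -8.83586311e+01, -3.84562433e+01, -2.78293292e-04,
        5.25696683e-03, -3.32469915e-05]), 'ee_pos': array([ 238.00902539, -577.5513065 ,  230.75322535]), 'eef_rot': array([-1.79936385e+02, -7.36105185e-03,  2.23926242e+01]), 'contact_force': array([ 0.02524796,  0.47936474, -0.54763246]), 'torque': array([0.02024233, 0.02049071, 0.0694361 ]), 'grasp_force': 0.0, 'opening': 0.9994055816847585}
```

View pics/top0.png

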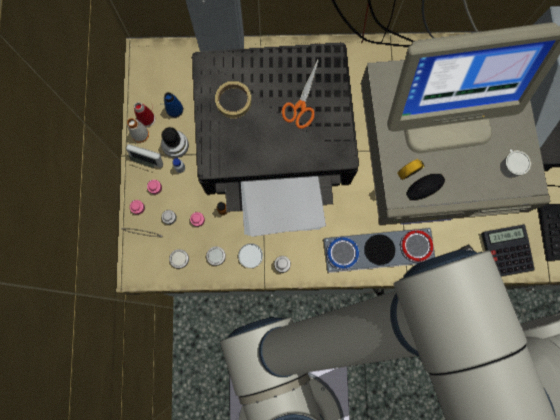

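View pics/scene0.png

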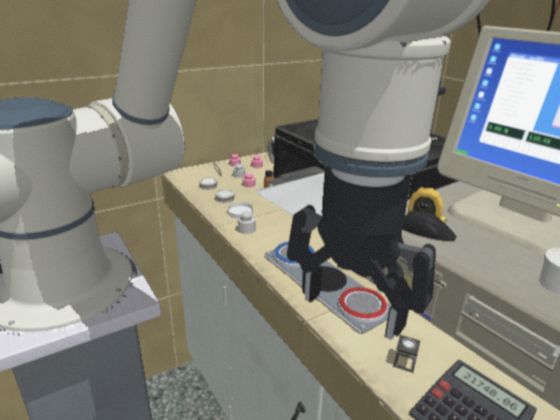

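The top view shows the holders at (179,259) and (216,256), the dish at (250,256) and the large weight at (282,264). The small weight is at (168,216) among pink look-alikes, with the bottle at (221,209). On the stand, blue is at (343,252), the pad at (379,249) and red at (417,246).

```bash
python3 - <<'E'
from h import *
f=np.load("top0.npz"); im,d=f["im"],f["d"]
P=cloud("top",d)
hsv=cv2.cvtColor(im,cv2.COLOR_RGB2HSV)
# height map
crop=im[165:285,110:450]; cv2.imwrite("pics/crop.png",cv2.resize(crop[:,:220],None,fx=3.6,fy=3.6,interpolation=cv2.INTER_CUBIC)[:,:,::-1])
m=((P[...,2]>6)&(P[...,2]<90)&(P[...,0]<620)).astype(np.uint8); m[:165]=0;m[285:]=0;m[:,:120]=0;m[:,450:]=0
n,l,s,c=cv2.connectedComponentsWithStats(m)
for i in range(1,n):
    if s[i,4]<30: continue
    q=P[l==i]; z=np.percentile(q[:,2],90)
    r=np.percentile(q,[2,98],axis=0)
    print(c[i].round(1),s[i,4],"z90 %.1f"%z,"xy",q.mean(0)[:2].round(1),"ext",(r[1]-r[0])[:2].round(0), np.median(hsv[l==i],axis=0))
for nm,lo,hi in(("red",(0,120,80),(8,255,255)),("red2",(172,120,80),(180,255,255)),("blue",(100,120,60),(125,255,255))):
    mm=cv2.inRange(hsv,lo,hi); mm[:225]=0;mm[285:]=0;mm[:,:320]=0;mm[:,437:]=0
    pts=cv2.findNonZero(mm)
    if pts is None: continue
    (cx,cy),(a,b),_=cv2.minAreaRect(pts); print(nm,len(pts),(cx,cy),(a,b),onplane("top",(cx,cy),23).round(1))
mm=cv2.inRange(hsv,(0,0,0),(180,255,50)); mm[:230]=0;mm[268:]=0;mm[:,:360]=0;mm[:,398:]=0
(cx,cy),(a,b),_=cv2.minAreaRect(cv2.findNonZero(mm)); print("pad",(cx,cy),(a,b),onplane("top",(cx,cy),12).round(1))
E
```

```text
[401.8 215.6] 538 z90 81.3 xy [ 548.1 -325.6] ext [ 87. 191.] [24. 45. 50.]
[277.9 211.5] 3693 z90 51.8 xy [567.5  17.6] ext [109. 290.] [ 90.   4. 169.]
[136.6 206.9] 172 z90 35.5 xy [593.6 416.1] ext [37. 36.] [171.  119.5 182. ]
[168.3 217.1] 167 z90 34.6 xy [562.3 326.2] ext [36. 36.] [ 23.  11. 147.]
[196.6 219.2] 169 z90 35.1 xy [554.9 246.6] ext [36. 37.] [170. 118. 184.]
[378.1 249.9] 3475 z90 22.7 xy [ 458.5 -261.2] ext [101. 289.] [106.  28. 107.]
[247.6 246.5] 33 z90 15.3 xy [476.3 104.6] ext [22. 53.] [ 50.   9. 144.]
[215.2 255.9] 287 z90 22.1 xy [451. 195.] ext [48. 47.] [ 42.   9. 171.]
[178.4 258.8] 294 z90 21.9 xy [444.9 297.2] ext [49. 49.] [ 26.  19. 172.]
[281.6 264.2] 219 z90 47.2 xy [421.9  10.5] ext [40. 41.] [ 23.   9. 161.]
red 234 (417.0, 245.0) (30.0, 30.0) [ 468.8 -369.3   23. ]
red2 25 (414.93792724609375, 245.01846313476562) (26.87879753112793, 30.412431716918945) [ 468.9 -363.5   23. ]
blue 237 (342.5, 252.5) (29.0, 31.0) [ 452.2 -160.    23. ]
pad (379.5, 249.5) (29.0, 29.0) [ 459.8 -265.8   12. ]
```

View pics/crop.png

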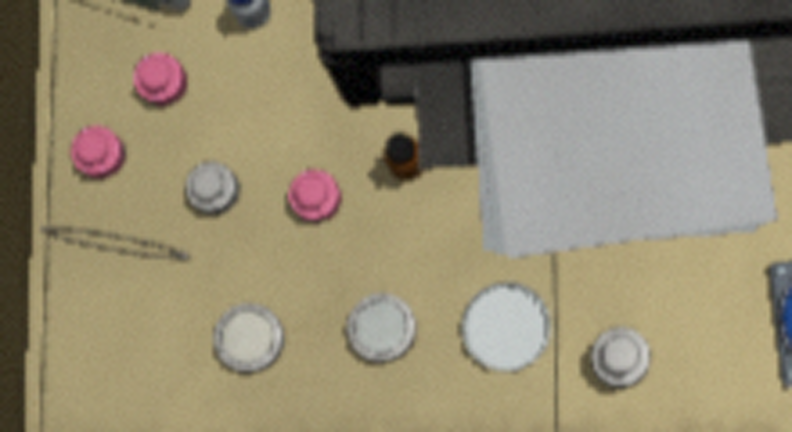

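All sizes agree with the spec: the ring centres are 210 mm apart, and the heights match to within about 1 mm for the weights and 4 mm for the holders. The crop shows all five parts upright with room around them. Next I refine the object centres, calibrate the finger retreat with a touch, and move the first holder.

```bash
cat >> h.py <<'E'
def T(yaw): return [180,0,yaw]
def near(yaw,p):  # pick half-turn needing least travel of last joint
    q=monitor.sense()["qpos"]; best=None
    for y in (yaw,yaw+180,yaw-180):
        s=env.ik(p,T((y+180)%360-180))
        if s is not None and abs(s[5])<170 and (best is None or abs(s[5]-q[5])<best[0]): best=(abs(s[5]-q[5]),(y+180)%360-180)
    return best[1]
def pick(xy,z,yaw,hover=110,lift=130,force=50,via=None):
    env.gripper_to(1.0)
    p=[*xy,hover]; y=near(yaw,p); env.goto(p,T(y)); env.movel([*xy,z],vel=120)
    env.gripper_to(0.0,force); s=monitor.sense(); print("grip",round(s["opening"],3),s["grasp_force"])
    env.movel([*xy,lift],vel=150)
    return s["opening"]
def place(xy,z,yaw,rel,hover=130,F=6):
    """z: expected TCP height at seating"""
    p=[*xy,hover]; y=near(yaw,p); env.goto(p,T(y)); env.movel([*xy,z+8],vel=130); env.hold(.2)
    r=env.movel([*xy,z-4],vel=12,until_force=F); s=monitor.sense()
    print("down",r,s["ee_pos"].round(1),"want",z,s["contact_force"].round(1),"op",round(s["opening"],3))
    env.gripper_to(rel); env.movel([*xy,hover],vel=150); print("t",monitor.sense()["time"])
E
python3 - <<'E'
from h import *
f=np.load("top0.npz"); im,d=f["im"],f["d"]; P=cloud("top",d); hsv=cv2.cvtColor(im,cv2.COLOR_RGB2HSV)
def mid(q): r=np.percentile(q,[1,99],axis=0); return (r.mean(0)[:2].round(1),q.mean(0)[:2].round(1),(r[1]-r[0])[:2].round(0),len(q))
for nm,(u,v),zl in(("h1",(215,256),14),("h2",(178,259),14),("wl",(282,264),38),("ws",(168,217),27),("pink",(197,219),27)):
    w=P[v-12:v+13,u-12:u+13].reshape(-1,3); print(nm,mid(w[w[:,2]>zl]))
m=cv2.inRange(hsv,(0,0,175),(180,28,255)); m[:242]=0;m[272:]=0;m[:,:234]=0;m[:,266:]=0
n,l,s,c=cv2.connectedComponentsWithStats(m); i=1+s[1:,4].argmax(); print("dish",s[i],c[i],onplane("top",c[i],6).round(1),"z",np.median(P[l==i][:,2]))
p=[395,100,60]; env.gripper_to(.62); env.goto([395,100,120],T(near(0,[395,100,120])))
for o in(.62,.8):
    env.gripper_to(o); env.movel([395,100,20],vel=120); r=env.movel([395,100,-19],vel=15,until_force=5)
    s=monitor.sense(); print(o,s["opening"],r,s["ee_pos"].round(1),s["qpos"].round(0)); env.movel([395,100,30])
env.movel([395,100,120]); print(monitor.sense()["time"])
E
```

```text
h1 (array([371.3, 125.3]), array([448.7, 192.1]), array([209., 191.]), 242)
h2 (array([404.9, 234.6]), array([442.8, 294.3]), array([130., 177.]), 249)
wl (array([415.8,   9.9]), array([421.7,  10.3]), array([40., 28.]), 91)
ws (array([421.2, 185.2]), array([551.4, 315.7]), array([309., 310.]), 72)
pink (array([417.7, 145.4]), array([544.2, 237.7]), array([302., 231.]), 68)
dish [240 245  22  23 377] [249.9867374  255.96816976] [450.   98.5   6. ] z 2.344601988017953
0.62 0.6189271388283568 True [395.  100.   -3.6] [  6.  37. 120.   0.  23. -84.]
0.8 0.8011043457517218 True [395.  100.   -7.3] [  6.  38. 120.  -0.  22. -84.]
9.525
```

```bash
cat >> h.py <<'E'
BLUE=(452.2,-160.); RED=(468.6,-369.); MID=(460.3,-265.); SY=4.5
E
python3 - <<'E'
from h import *
for uv,z in(((215.3,255.9),18),((178.5,258.8),18),((168.3,217.1),20),((281.6,264.2),27)): print(uv,onplane("top",uv,z).round(1))
pick((451,194.5),4.5,0); place(BLUE,22.5,SY,.82)
im,d=vision.capture("top"); cv2.imwrite("pics/t1.png",cv2.resize(im[200:300,300:460],None,fx=4,fy=4,interpolation=cv2.INTER_CUBIC)[:,:,::-1])
E
```

```text
(215.3, 255.9) [450.8 194.6  18. ]
(178.5, 258.8) [444.9 296.9  18. ]
(168.3, 217.1) [563.4 327.1  20. ]
(281.6, 264.2) [422.8  10.4  27. ]
grip 0.587 48.624216767493635
down True [ 452.2 -160.    23.5] want 22.5 [-1.5  0.4  9.2] op 0.58
t 17.1
```

View pics/t1.png

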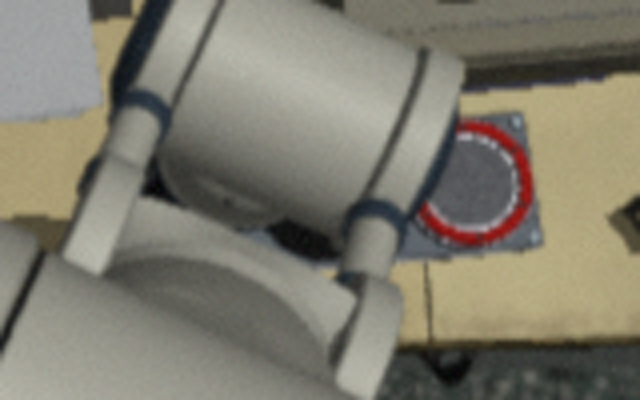

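The arm hides the blue table in this picture; the red table at (475,182) is clear and empty. I'll do the next pick and look at blue from there.

```bash
cat > chk.py <<'E'
from h import *
def look(name,view=False):
    im,d=vision.capture("top"); P=cloud("top",d); hsv=cv2.cvtColor(im,cv2.COLOR_RGB2HSV)
    for nm,c in(("blue",BLUE),("red",RED),("mid",MID)):
        w=P[(np.hypot(P[...,0]-c[0],P[...,1]-c[1])<30)]; hi=w[(w[:,2]>30)&(w[:,2]<100)]
        print(nm,len(w),"zmed",np.median(w[:,2]).round(1) if len(w) else "", "hi",len(hi),hi.mean(0).round(1) if len(hi) else "", "c",np.array(c))
    cv2.imwrite(f"pics/{name}.png",cv2.resize(im[205:285,310:450],None,fx=5,fy=5,interpolation=cv2.INTER_CUBIC)[:,:,::-1])
E
python3 - <<'E'
from chk import *
pick((444.9,297),4.5,0); look("t2")
E
```

```text
grip 0.581 49.087416773691075
blue 359 zmed 34.8 hi 274 [ 452.1 -159.4   36.1] c [ 452.2 -160. ]
red 357 zmed 17.9 hi 0  c [ 468.6 -369. ]
mid 351 zmed 11.8 hi 0  c [ 460.3 -265. ]
```

View pics/t2.png

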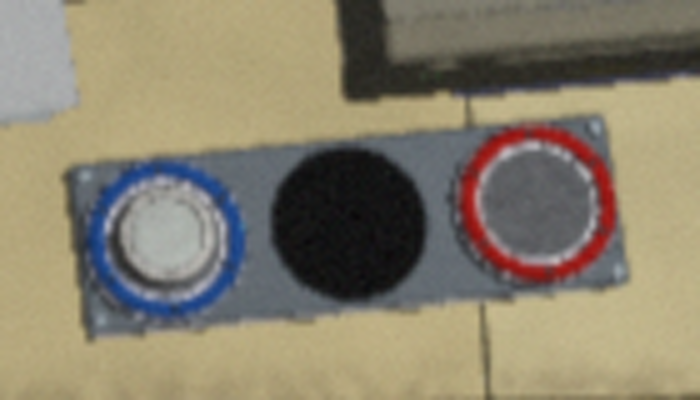

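Blue holder is seated and centred: top at z≈36, offset under 1 mm, seen at (163,237). Next are the red holder and the large weight.

```bash
python3 - <<'E'
from chk import *
place(RED,22.5,SY,.82)
pick((422.4,10.4),3,90,force=50); look("t3")
E
```

```text
down True [ 468.6 -369.    23.7] want 22.5 [-0.4  0.3  7.1] op 0.577
t 26.975
grip 0.509 48.393432337325066
blue 360 zmed 33.8 hi 272 [ 452.3 -159.5   35.5] c [ 452.2 -160. ]
red 367 zmed 34.4 hi 275 [ 469.4 -367.6   36. ] c [ 468.6 -369. ]
mid 348 zmed 11.3 hi 0  c [ 460.3 -265. ]
```

View pics/t3.png

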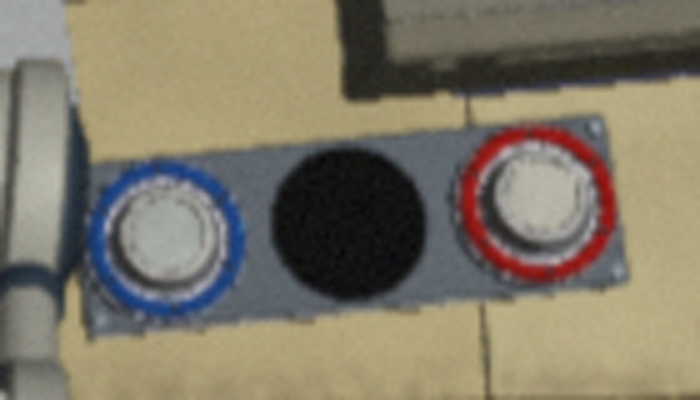

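Both holders are seated at z≈36: blue at (163,235), red at (540,197). Next are the large weight and the dish.

```bash
python3 - <<'E'
from chk import *
place((469,-368.4),39,SY,.8,hover=150)
pick((450,98.5),-3,0,force=25,hover=130); look("t4")
E
```

```text
down True [ 469.  -368.4   39.9] want 39 [-0.3  1.3  7.7] op 0.508
t 36.3833
grip 0.785 24.304101610032376
blue 358 zmed 34.5 hi 267 [ 452.6 -159.2   35.9] c [ 452.2 -160. ]
red 383 zmed 62.1 hi 301 [ 465.8 -362.    63.4] c [ 468.6 -369. ]
mid 352 zmed 12.1 hi 0  c [ 460.3 -265. ]
```

View pics/t4.png

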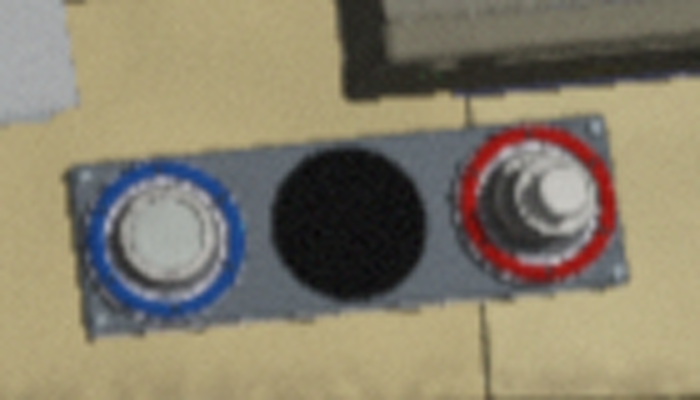

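The large weight is standing on the red holder, knob at (565,190). I'll place the dish, then fetch the small weight through a waypoint clear of the printer and bottle.

```bash
python3 - <<'E'
from chk import *
place(MID,9,SY+90,.95,hover=140)
p=[430,310,150]; y=near(90,p); env.goto(p,T(y))
xy=(562.9,326.6); env.movel([*xy,110],vel=180); env.gripper_to(1.0); env.movel([*xy,2.5],vel=100); env.gripper_to(0,50)
s=monitor.sense(); print(s["opening"],s["grasp_force"]); env.movel([*xy,110]); env.movel(p,vel=180)
look("t5"); im,d=vision.capture("top"); cv2.imwrite("pics/t5full.png",im[:,:,::-1])
P=cloud("top",d)
for c,z in((RED,70),):
    w=P[np.hypot(P[...,0]-c[0],P[...,1]-c[1])<30]; w=w[(w[:,2]>z)&(w[:,2]<95)]; print(len(w),np.median(w,axis=0))
w=P[np.hypot(P[...,0]-MID[0],P[...,1]-MID[1])<40]; w=w[(w[:,2]>18)&(w[:,2]<32)]; print("dish rim",len(w),w.mean(0),w.min(0),w.max(0))
hsv=cv2.cvtColor(im,cv2.COLOR_RGB2HSV); m=cv2.inRange(hsv,(0,0,165),(180,28,255)); q=proj("top",[*MID,14]).astype(int)
k=np.zeros_like(m); cv2.circle(k,tuple(int(v) for v in q),14,255,-1); m&=k; M=cv2.moments(m,True); print("dish",M["m00"],onplane("top",(M["m10"]/M["m00"],M["m01"]/M["m00"]),16))
E
```

```text
down True [ 460.3 -265.     9.9] want 9 [-1.1  0.3  7.8] op 0.779
t 45.6833
0.4333001024229522 50.05285437247949
blue 359 zmed 34.3 hi 271 [ 452.1 -159.2   35.8] c [ 452.2 -160. ]
red 378 zmed 62.1 hi 302 [ 465.7 -362.1   62.9] c [ 468.6 -369. ]
mid 351 zmed 13.7 hi 1 [ 489.6 -259.7   31.1] c [ 460.3 -265. ]
99 [ 465.85662973 -368.28109034   80.4665527 ]
dish rim 104 [ 459.9171695  -268.37658986   22.29381614] [ 423.16739291 -304.3940245    18.00585849] [ 491.27352772 -232.57836243   31.31269897]
dish 391.0 [ 458.81228357 -267.15567324   16.        ]
```

View pics/t5.png

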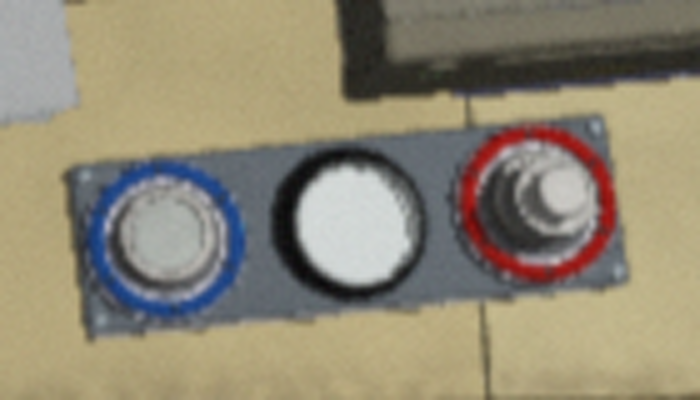

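View pics/t5full.png

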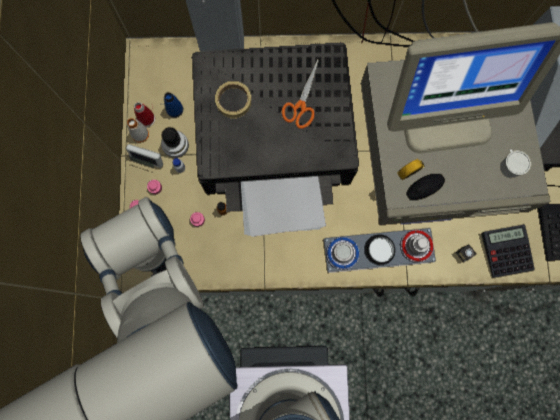

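The dish sits on the pad at (355,225), about 3 mm off the pad centre. The large weight is about 3–4 mm off its holder centre, and the small weight is in the gripper. In the full view the stand and bottle (221,209) are undisturbed.

```bash
python3 - <<'E'
from chk import *
place((452.3,-159.6),38.5,SY,.75,hover=150)
p=[400,120,200]; env.goto(p,T(near(0,p)))
look("t6"); im,d=vision.capture("top"); P=cloud("top",d)
for c,z in((RED,70),(BLUE,60)):
    w=P[np.hypot(P[...,0]-c[0],P[...,1]-c[1])<30]; w=w[(w[:,2]>z)&(w[:,2]<95)]; print(len(w),np.median(w,axis=0))
E
```

```text
down True [ 452.2 -159.6   39.3] want 38.5 [-1.3  0.7  9.3] op 0.425
t 57.3167
blue 359 zmed 39.1 hi 278 [ 450.4 -157.6   51.6] c [ 452.2 -160. ]
red 381 zmed 62.8 hi 307 [ 465.6 -361.7   62.7] c [ 468.6 -369. ]
mid 348 zmed 13.4 hi 0  c [ 460.3 -265. ]
100 [ 465.90216613 -367.64029312   79.85376528]
90 [ 450.53379436 -158.02034567   67.90341303]
```

View pics/t6.png

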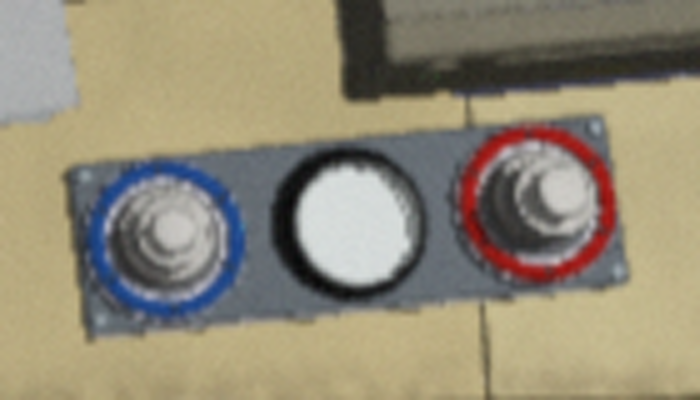

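Everything is in place: small weight at (172,232), dish at (355,225), large weight at (565,190), all upright and centred to within about 4 mm.

```bash
python3 -c "
from plant import env
env.hold(.5); print(env.close_job())"
```

```text
the job is handed in; nothing more can be done
None
```

I handed the job in at about 60 s of the 144 s: both holders are seated, the large weight stands on red and the small on blue, and the dish is on the pad, all within about 4 mm by the last pictures; I got no verdict back, and I stayed clear of the tweezers and bottle but took no last look at the tweezers.

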